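# Switch over two bottle warmers by their thumbwheels

## Task

The amber bottle now stands in one of the two warmers. With a fingertip pressed lightly on top of its knurled wheel, roll that warmer's wheel one click away from the robot, from off to warm (middle mark), and roll the empty warmer's wheel one click towards the robot, from warm to off. Either may come first; leave the bottle standing in its warmer, and neither lift nor disturb it or the other things on the table.

Things in the scene. Friction and masses are not known exactly. Their poses are not given: they have to be found in the camera images.
- warmer_a: White box, 120 mm deep (x), 170 wide (y), 75 high, fixed to the table; wheel in its top 48 mm left of its middle (seen from the robot), round well 53 mm wide, 37 deep, 35 mm right of it. Origin: centre of the underside; x to the back, away from the robot, z up. Holds the bottle (top 133 mm over the table); stands left or right. Dark marks beside the wheel: short off, middle warm, long hot.
- warmer_b: White box, 120 mm deep (x), 170 wide (y), 75 high, fixed to the table; wheel in its top 48 mm left of its middle (seen from the robot), round well 53 mm wide, 37 deep, 35 mm right of it. Origin: centre of the underside; x to the back, away from the robot, z up. The empty one of the two like warmers.
- warmer_a_wheel (a joint): Wheel of the warmer with the bottle, rad: 0 off, 0.6 warm, 1.2 hot; a detent at each, stops just past the ends. Grows as the wheel's top rolls away from the robot (warmer's +x); one click = 16 mm at the rim, needs up to 2 N along it; let go between two it springs to the nearer. Its white line lies 0.6 rad to the front of the top at off, on top at warm, 0.6 rad behind at hot. Starts near 0; wanted 0.6.
- warmer_b_wheel (a joint): Wheel of the empty warmer, with the same values, detents and directions as the other: 0 off, 0.6 warm, 1.2 hot, growing as its top rolls away from the robot, falling as it rolls towards the robot. Starts at warm (near 0.6); wanted: off, 0.
- warmer_a_wheel_top (a point): Top of the knurled grey wheel (54 mm across, 24 mm wide, level axle along the warmer's y) of the warmer with the bottle: where a fingertip touches it from above, 91 mm over the table, 16 mm over the warmer's top. The wheel is sprung: pressed, it sinks 1 mm per 1.5 N, at most 8 mm. This point stays with the warmer and has its axes: x to its back, y left, z up.
- warmer_b_wheel_top (a point): The same point on the same kind of sprung wheel of the empty warmer, 91 mm over the table; axes of that warmer: x to its back, y left, z up.
- warmer_a_well (a point): Centre of the floor of the bottle well in the warmer with the bottle, 38 mm over the table.
- bottle: Amber medicine bottle, 48 mm in diameter, 95 mm high, loose in the well of its warmer. Origin: centre of its underside; z up.
- vial: Small amber vial, 30 mm in diameter, 50 mm high, standing between the warmers; bystander. Origin: centre of its underside.
- syringe: Capped empty syringe, about 130 mm long, 26 mm wide, 20 mm high, lying between the warmers; bystander. Origin: under its middle; x along it.
- tape_roll: Roll of blue bandage tape, 64 mm in diameter, 25 mm high, lying flat; bystander. Origin: centre of its underside.
- dish: Steel bowl, 90 mm across, 40 mm high, behind the warmers; bystander. Origin: centre of its underside.
- pill_jar: White jar, 52 mm in diameter, 70 mm high, behind the warmers; bystander. Origin: centre of its underside.
There are look-alikes about, which are no part of the job. What is shaped like the bottle but blue or purple is not meant.

How it is judged:
By the outcome, as a careful person would: the job done as asked, in the order asked, and still so for the second after the job is handed in, with the robot touching nothing.
It also fails if it takes over 48 s, if anything falls off the work surface, if the arm or the gripper's body presses on something with over 40 N, if the wrist force passes 120 N, or if a joint passes its speed limit or range.

## Robot

A 6-joint arm with a two-finger parallel gripper is mounted at the origin on the work surface. World frame = base frame: x ahead of the robot, y to its left, z up, the work surface at z = 0. Lengths are in m, angles in rad, forces in N, time in s.
With the tool pointing down it reaches from about 0.35 to 0.975 m from the base axis. Payload 4.9 kg.
Tool frame: the origin (TCP) lies midway between the tips of the shut fingers; the grasp point (between the pads) lies 19 mm behind it; z points along the fingers, y is the direction in which the jaws open and shut (so a half turn about z gives the same grasp; the last joint's range is limited). The gripper opens to 85 mm and grips with 20 to 120 N. Pads are 22 mm wide; open, the fingers measure 114 mm over their backs; the gripper's body (76 mm by 85 mm) begins 54 mm behind the grasp point. The pads swing forward as they close: fully open they stand 13 mm farther back than shut.
Start: joints at [-1.22, 0.053, 1.613, -0, 1.476, -0.119], TCP at [0.283, -0.557, 0.231] pointing down, gripper open.
Joint ranges: [-3.01, 3.01], [-1.01, 2.22], [0.06, 2.58], [-1.02, 4.17], [0.09, 2.62], [-3.14, 3.14]. Speed limits (rad/s): [2.57, 2.57, 3.14, 3.14, 3.14, 3.14].

## Interface

Orientations are given as a rotation vector (axis times angle).
In Python, from station import ctrl gives the robot as it stands.
- The arm moves only by the tool jog_arm, never from a script. Its argument "steps" is a list of rows, each an object of numbers: "dx", "dy", "dz": the shift along the world's x, y, z in units of 60 mm (1.0 is 60 mm); "twist": the turn about the world's z in units of 10 degrees (1.0 is 10 degrees). A call has 1 to 5 rows; each row is the pose to reach, as a shift and turn from the pose measured when the call began; what a row does not reach only later rows make up. A row lasts 1/8 s, in which the tool goes at most 62.5 mm and 10.7 degrees, less where a joint would pass 70% of its speed; a pose out of reach is approached as far as the arm can. A call with a gripper value outside its range is refused whole. "gripper" is the closure in counts, from 0 (fully open) to 255 (shut), set as the call begins (left out, the last holds). The fingers move at their own pace and stop on an object; "newtons" is the grip in N (left out, the last holds). Time passes only in rows, so rows that repeat a pose let the fingers close. It gives the time, the measured TCP pose, the force and the opening at its end, in the units of the state.
- ctrl.get_obs(): the state, without advancing time (a new reading comes with each control period).
- ctrl.get_image(name): name is "side" or "top" or "wrist"; returns a dict with "frame" (400x640x3 uint8, red, green, blue), "range_z" (400x640 float32, m along the optical axis (not along the pixel's ray), 0 where there is no reading), "fx", "fy", "cx", "cy" (pixels), "extrinsics" (4x4, takes a point from camera to world coordinates). Camera axes: x right, y down, z forward; pixel columns grow to the right and rows downward; lengths in m; the calibration is good to about 2 mm. The wrist camera is an equidistant fisheye: a pixel r from the principal point sees the ray r / f radians off the axis. A picture is of the moment at which its call begins.
- ctrl.finish_job(): hands the job in, once; it reports no verdict.
The state is a dict: "t": time; "q": joint angles; "dq": joint speeds; "effort": joint torques, N m; "tool_pos": TCP position; "tool_rot": TCP orientation; "contact_force": force on the tool from outside, world axes, zero at the start; "wrist_torque": the same for the moment, N m; "opening": finger opening in m.
Only numpy, scipy, OpenCV 4.12 (cv2) and the standard library are available. Lean on these libraries where they do the work, as an engineer would, in place of code of your own. Each camera call takes 0.05 s, during which the arm holds its last target.

## Working session

There is one attempt and no reset: what is moved stays moved. The work goes in short steps, Python scripts to look and compute and a tool call to move; the robot and the scene stay as the last step left them, time stands still between calls to the robot, and variables do not carry over. Pictures are saved under pics/ and viewed, and the job is handed in when it is done.

Besides the shell and the picture viewer there is one more tool, called after "Request:" by a JSON object that holds its "fn" and its "kwargs", one argument or row to a line. jog_arm: Moves the arm, as the interface text tells. Its arguments: {"type":"object","properties":{"steps":{"type":"array"},"gripper":{"type":"number"},"newtons":{"type":"number"}},"required":["steps"]}

```bash
mkdir -p pics; ls; cat > h.py <<'E'
import numpy as np, cv2
from station import ctrl
def grab(name,tag):
    d=ctrl.get_image(name); np.savez(f'{tag}.npz',**d)
    cv2.imwrite(f'pics/{tag}.png',cv2.cvtColor(d['frame'],cv2.COLOR_RGB2BGR)); return d
def ray(d,u,v):
    E=d['extrinsics']; r=E[:3,:3]@np.array([(u-d['cx'])/d['fx'],(v-d['cy'])/d['fy'],1.]); return E[:3,3],r
def onplane(d,u,v,z):
    o,r=ray(d,u,v); return o+r*(z-o[2])/r[2]
def pt(d,u,v):
    o,r=ray(d,u,v); return o+r*d['range_z'][int(v),int(u)]
E
python3 - <<'E'
from h import *
for n in ('top','side'):
    d=grab(n,n+'1'); print(n,d['extrinsics'].round(3).tolist(),d['fx'],d['cx'],d['cy'])
o=ctrl.get_obs(); print({k:np.round(v,3) for k,v in o.items()})
E
```

```text
pics
top [[-0.013, -0.989, 0.145, 0.429], [-1.0, 0.015, 0.014, 0.002], [-0.016, -0.145, -0.989, 0.83], [0.0, 0.0, 0.0, 1.0]] 400.2403742854131 316.4163673332363 206.00207649776704
side [[-0.994, -0.06, 0.087, 0.481], [-0.106, 0.535, -0.838, 0.703], [0.004, -0.843, -0.539, 0.535], [0.0, 0.0, 0.0, 1.0]] 478.17750929526454 317.07092086901594 189.80722789272255
{'t': np.float64(0.1), 'q': array([-1.22 ,  0.053,  1.614,  0.   ,  1.476, -0.119]), 'dq': array([ 0.001, -0.001, -0.002,  0.   ,  0.002, -0.   ]), 'effort': array([-0.0000e+00, -3.9490e+01, -3.7136e+01, -0.0000e+00,  4.0000e-03,
       -0.0000e+00]), 'tool_pos': array([ 0.283, -0.557,  0.23 ]), 'tool_rot': array([-3.054, -0.731,  0.   ]), 'contact_force': array([0.621, 0.167, 0.711]), 'wrist_torque': array([-0.009, -0.043,  0.037]), 'opening': np.float64(0.085)}
```

View pics/top1.png

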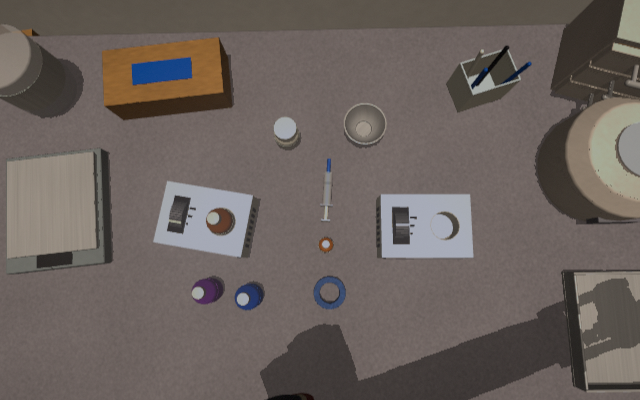

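View pics/side1.png

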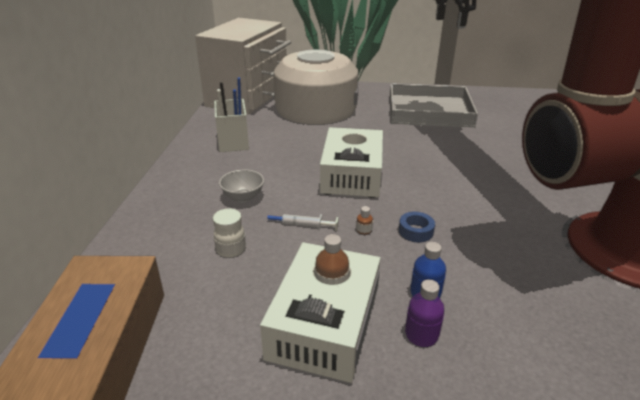

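The top view shows the bottle's warmer on the left, centred near (205,219), with its wheel at (179,214). The empty warmer is on the right near (426,226), with its wheel at (401,225). Blue and purple decoys stand in front of the left one. Next I'll measure the box tops and wheels.

```bash
python3 - <<'E'
from h import *
d=dict(np.load('top1.npz')); f=d['frame'].astype(int)
H,W=f.shape[:2]
uu,vv=np.meshgrid(np.arange(W),np.arange(H))
E=d['extrinsics'];Z=d['range_z']
P=np.stack([(uu-d['cx'])/d['fx']*Z,(vv-d['cy'])/d['fy']*Z,Z],-1)@E[:3,:3].T+E[:3,3]
for nm,(u0,u1) in {'L':(140,270),'R':(370,490)}.items():
    s=(uu>u0)&(uu<u1)&(vv>170)&(vv<270)
    m=s&(abs(P[...,2]-.075)<.006)&(f.min(-1)>110)
    m8=cv2.morphologyEx(m.astype(np.uint8),cv2.MORPH_OPEN,np.ones((3,3)))
    c=max(cv2.findContours(m8,0,1)[0],key=cv2.contourArea)
    hull=cv2.convexHull(c)[:,0]
    w=np.array([onplane(d,u,v,.075)[:2] for u,v in hull],np.float32)
    r=cv2.minAreaRect(w*1000); print(nm,r, 'z med',np.median(P[m8>0][:,2]))
    print(cv2.boxPoints(r).round(1).tolist())
    cen=np.array(r[0])/1000
    # wheel: points above top
    h=s&(P[...,2]>.082)&(P[...,2]<.1)&(f.max(-1)<150)
    q=P[h]; print('high pts',len(q),q.mean(0).round(4),q[:,2].max(), np.median(q,0))
    im=d['frame'][170:270,u0:u1]; cv2.imwrite(f'pics/crop{nm}.png',cv2.resize(im[...,::-1],None,fx=5,fy=5,interpolation=cv2.INTER_CUBIC))
E
```

```text
L ((518.9017333984375, 228.55072021484375), (169.7239227294922, 119.78828430175781), 79.42049407958984) z med 0.07443601032690172
[[444.3999938964844, 156.10000610351562], [562.2000122070312, 134.10000610351562], [593.4000244140625, 301.0], [475.6000061035156, 323.0]]
high pts 415 [0.5201 0.2407 0.0897] 0.09992322980133783 [0.52172659 0.26721814 0.08870341]
R ((499.1050720214844, -193.73678588867188), (170.20233154296875, 117.40885925292969), 89.08289337158203) z med 0.07476195861357848
[[439.0, -277.8999938964844], [556.4000244140625, -279.79998779296875], [559.2000122070312, -109.5999984741211], [441.79998779296875, -107.69999694824219]]
high pts 243 [ 0.4991 -0.1455  0.0872] 0.09332441360258448 [ 0.49778332 -0.14566972  0.08773833]
```

View crops.

View pics/cropL.png

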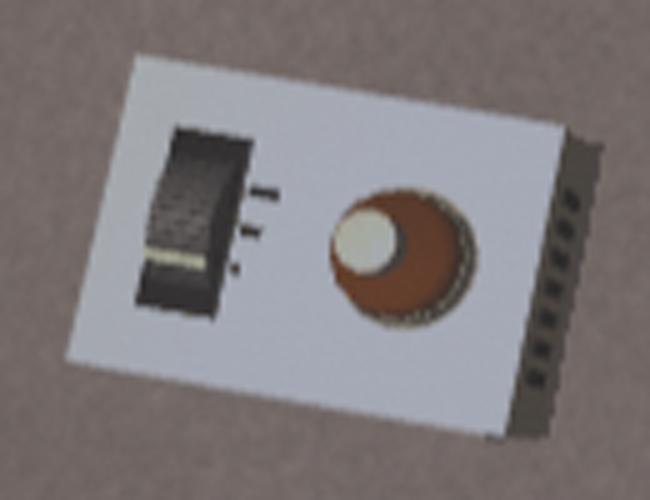

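View pics/cropR.png

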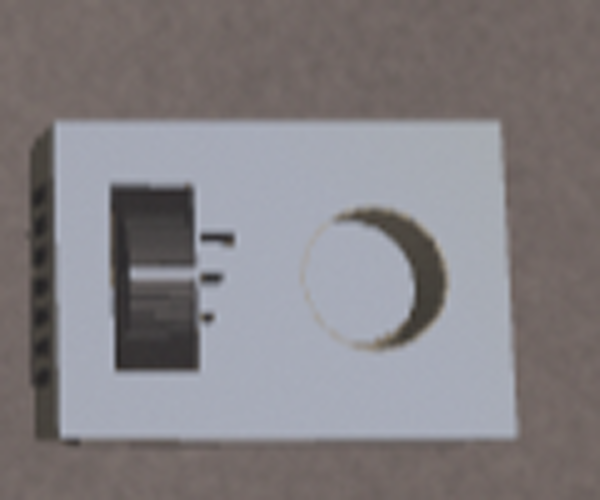

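```bash
python3 - <<'E'
from h import *
d=dict(np.load('top1.npz')); f=d['frame'].astype(int)
# wheel in left: height points in region around expected
H,W=f.shape[:2]
uu,vv=np.meshgrid(np.arange(W),np.arange(H))
E=d['extrinsics'];Z=d['range_z']
P=np.stack([(uu-d['cx'])/d['fx']*Z,(vv-d['cy'])/d['fy']*Z,Z],-1)@E[:3,:3].T+E[:3,3]
for e in ((.5277,.2757),(.4999,-.1457)):
    h=(P[...,2]>.082)&(P[...,2]<.1)&(np.hypot(P[...,0]-e[0],P[...,1]-e[1])<.035)
    q=P[h]; r=cv2.minAreaRect((q[:,:2]*1000).astype(np.float32)); print(len(q),r,np.percentile(q[:,2],[50,95]))
E
```

```text
269 ((528.218505859375, 276.0296630859375), (25.180030822753906, 40.69400405883789), 80.84242248535156) [0.08745714 0.09147745]
269 ((499.3136901855469, -145.77777099609375), (24.059621810913086, 39.67406463623047), 88.07182312011719) [0.08810542 0.09168223]
```

Both poses check out: box about 170×120 mm, top at z 75 mm, wheel tops at 91 mm. The white lines confirm the left wheel is at off and the right one at warm. Wheel tops are L (0.528, 0.276), yaw -10.6°, and R (0.4995, -0.1457), yaw -0.9°. I'll shut the gripper and go over the right wheel first.

Request:
{"fn": "jog_arm", "kwargs": {
  "steps": [
    {"dx": 0.4, "dy": 0.75, "twist": -0.7},
    {"dx": 0.85, "dy": 1.6, "twist": -1.4},
    {"dx": 1.3, "dy": 2.4, "twist": -2.1},
    {"dx": 1.75, "dy": 3.2, "twist": -2.8},
    {"dx": 2.2, "dy": 4.0, "twist": -2.8}
  ],
  "gripper": 255,
  "newtons": 20
}}

```text
validation failed for argument at $.st...
```

Request:
{"fn": "jog_arm", "kwargs": {
  "steps": [
    {"dx": 0.4, "dy": 0.75, "dz": 0, "twist": -0.7},
    {"dx": 0.85, "dy": 1.6, "dz": 0, "twist": -1.4},
    {"dx": 1.3, "dy": 2.4, "dz": 0, "twist": -2.1},
    {"dx": 1.75, "dy": 3.2, "dz": 0, "twist": -2.8},
    {"dx": 2.2, "dy": 4.0, "dz": 0, "twist": -2.8}
  ],
  "gripper": 255,
  "newtons": 20
}}

```text
t: 0.72
tool_pos: [0.4151, -0.3149, 0.2297]
tool_rot: [-3.139, 0.031, 0.0]
contact_force: [1.2, 0.1, -0.2]
opening: -0.0002
```

Request:
{"fn": "jog_arm", "kwargs": {
  "steps": [
    {"dx": 0.5, "dy": 0.9, "dz": 0, "twist": 0},
    {"dx": 1.0, "dy": 1.8, "dz": 0, "twist": 0},
    {"dx": 1.55, "dy": 2.82, "dz": -0.3, "twist": 0},
    {"dx": 1.55, "dy": 2.82, "dz": -1.0, "twist": 0},
    {"dx": 1.55, "dy": 2.82, "dz": -1.74, "twist": 0}
  ]
}}

```text
t: 1.35
tool_pos: [0.5087, -0.1443, 0.1242]
tool_rot: [-3.139, 0.027, -0.001]
contact_force: [-0.2, -0.3, -0.0]
opening: -0.0001
```

```bash
python3 - <<'E'
from h import *
d=grab('wrist','w1'); grab('side','s2'); o=ctrl.get_obs(); print(o['t'],o['tool_pos'],o['contact_force'])
E
```

```text
1.45 [ 0.50399697 -0.14338401  0.11888291] [-1.05776182  0.33586087 -0.59918283]
```

View pics/w1.png

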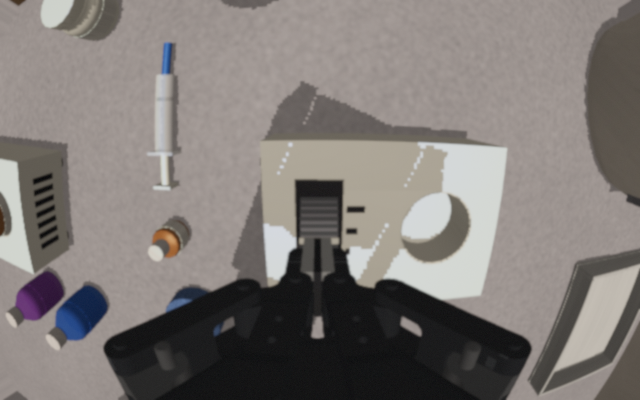

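View pics/s2.png

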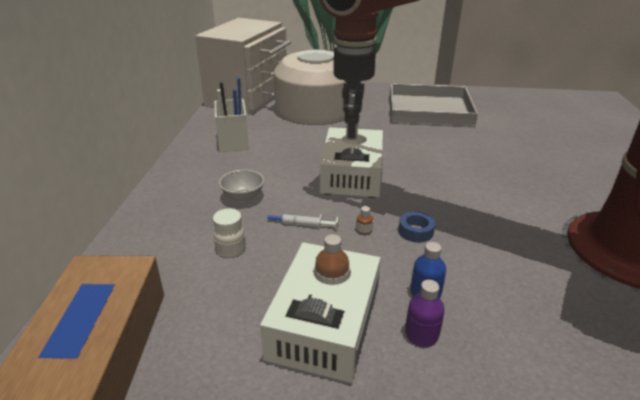

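The fingertips sit centred over the right wheel, with wheel knurls visible at (320,215) just beyond the tips. Now I'll shift back a little and descend gently to contact.

Request:
{"fn": "jog_arm", "kwargs": {
  "steps": [
    {"dx": 0.06, "dy": -0.03, "dz": -0.2, "twist": 0},
    {"dx": 0.06, "dy": -0.03, "dz": -0.35, "twist": 0},
    {"dx": 0.06, "dy": -0.03, "dz": -0.45, "twist": 0},
    {"dx": 0.06, "dy": -0.03, "dz": -0.45, "twist": 0},
    {"dx": 0.06, "dy": -0.03, "dz": -0.45, "twist": 0}
  ]
}}

```text
t: 2.08
tool_pos: [0.5081, -0.1455, 0.0926]
tool_rot: [-3.135, 0.03, 0.016]
contact_force: [0.1, 0.1, -0.2]
opening: 0.0002
```

Request:
{"fn": "jog_arm", "kwargs": {
  "steps": [
    {"dx": 0, "dy": 0, "dz": -0.04, "twist": 0},
    {"dx": 0, "dy": 0, "dz": -0.08, "twist": 0},
    {"dx": 0, "dy": 0, "dz": -0.1, "twist": 0},
    {"dx": 0, "dy": 0, "dz": -0.1, "twist": 0}
  ]
}}

```text
t: 2.58
tool_pos: [0.5088, -0.1457, 0.0876]
tool_rot: [-3.135, 0.03, 0.013]
contact_force: [-0.3, 0.2, 5.7]
opening: 0.0001
```

Contact is at 5.7 N. Now I'll roll towards the robot.

Request:
{"fn": "jog_arm", "kwargs": {
  "steps": [
    {"dx": -0.03, "dy": 0, "dz": -0.015, "twist": 0},
    {"dx": -0.06, "dy": 0, "dz": -0.015, "twist": 0},
    {"dx": -0.09, "dy": 0, "dz": -0.015, "twist": 0},
    {"dx": -0.12, "dy": 0, "dz": -0.015, "twist": 0},
    {"dx": -0.14, "dy": 0, "dz": -0.015, "twist": 0}
  ]
}}

```text
t: 3.2
tool_pos: [0.5011, -0.1457, 0.0876]
tool_rot: [-3.135, 0.03, 0.01]
contact_force: [0.4, 2.1, 6.3]
opening: 0.0001
```

Request:
{"fn": "jog_arm", "kwargs": {
  "steps": [
    {"dx": -0.03, "dy": 0, "dz": -0.01, "twist": 0},
    {"dx": -0.06, "dy": 0, "dz": -0.01, "twist": 0},
    {"dx": -0.09, "dy": 0, "dz": -0.01, "twist": 0},
    {"dx": -0.12, "dy": 0, "dz": -0.01, "twist": 0},
    {"dx": -0.13, "dy": 0, "dz": -0.01, "twist": 0}
  ]
}}

```text
t: 3.82
tool_pos: [0.4933, -0.1456, 0.0874]
tool_rot: [-3.135, 0.03, 0.01]
contact_force: [-0.5, 2.6, 5.7]
opening: -0.0
```

```bash
python3 - <<'E'
from h import *
d=grab('wrist','w2');e=grab('top','t2'); o=ctrl.get_obs(); print(o['t'],o['tool_pos'],o['contact_force'])
a=cv2.resize(d['frame'][150:310,220:420],None,fx=4,fy=4,interpolation=2)
cv2.imwrite('pics/w2c.png',a[:590,:,::-1])
E
```

```text
3.925 [ 0.49328535 -0.14554426  0.08739722] [-1.22926828  2.70544311  5.47460281]
```

View pics/w2c.png

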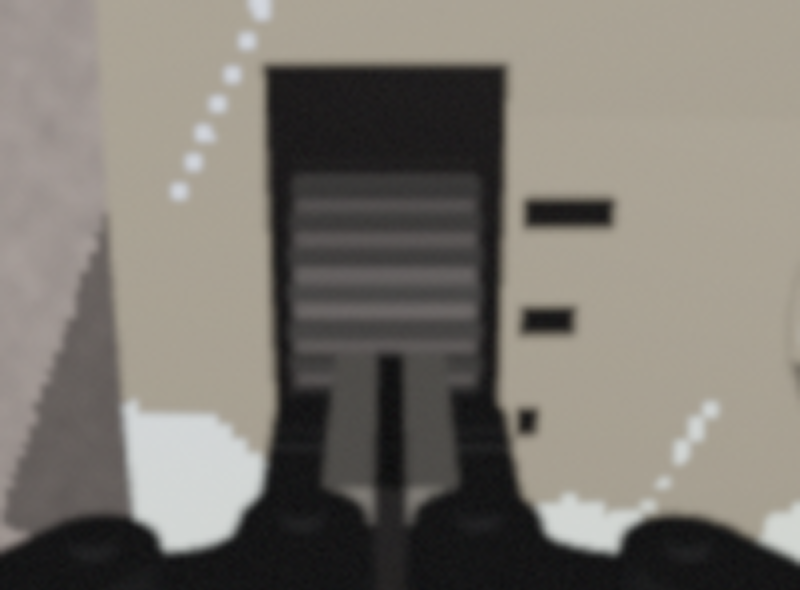

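No line shows on the visible back part of the wheel, so it has moved forward or is hidden by the fingers. I'll lift straight up and check.

Request:
{"fn": "jog_arm", "kwargs": {
  "steps": [
    {"dx": 0, "dy": 0, "dz": 0.15, "twist": 0},
    {"dx": 0, "dy": 0, "dz": 0.5, "twist": 0},
    {"dx": 0, "dy": 0, "dz": 1.2, "twist": 0},
    {"dx": 0, "dy": 0, "dz": 2.0, "twist": 0},
    {"dx": 0, "dy": 0.5, "dz": 2.4, "twist": 0}
  ]
}}

```text
t: 4.55
tool_pos: [0.4939, -0.1167, 0.2345]
tool_rot: [-3.137, 0.034, 0.006]
contact_force: [-0.1, 0.0, 0.2]
opening: -0.0001
```

Request:
{"fn": "jog_arm", "kwargs": {
  "steps": [
    {"dx": 0, "dy": 0.9, "dz": 0, "twist": 0},
    {"dx": 0, "dy": 1.8, "dz": 0, "twist": 0},
    {"dx": 0, "dy": 2.4, "dz": 0, "twist": 0},
    {"dx": 0, "dy": 2.4, "dz": 0, "twist": 0}
  ]
}}

```text
t: 5.05
tool_pos: [0.4933, 0.0291, 0.2341]
tool_rot: [-3.137, 0.028, 0.007]
contact_force: [-0.7, 0.1, 0.6]
opening: -0.0
```

```bash
python3 - <<'E'
from h import *
e=grab('top','t3'); d=grab('side','s3'); o=ctrl.get_obs(); print(o['t'],o['tool_pos'],o['contact_force'])
a=cv2.resize(e['frame'][170:270,370:490],None,fx=5,fy=5,interpolation=2);cv2.imwrite('pics/t3c.png',a[...,::-1])
E
```

```text
5.15 [0.49360546 0.02710749 0.23417662] [ 0.97243436 -0.17540104 -0.0089918 ]
```

View pics/t3c.png

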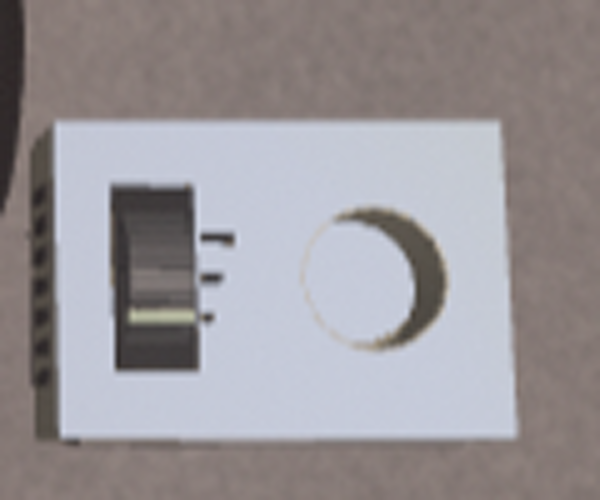

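The right wheel's line now lies at the short (off) mark (160,317 in the crop). Next is the left wheel.

Request:
{"fn": "jog_arm", "kwargs": {
  "steps": [
    {"dx": 0.1, "dy": 0.9, "dz": 0, "twist": -0.3},
    {"dx": 0.2, "dy": 1.8, "dz": 0, "twist": -0.6},
    {"dx": 0.3, "dy": 2.7, "dz": 0, "twist": -0.95},
    {"dx": 0.44, "dy": 3.6, "dz": 0, "twist": -0.95},
    {"dx": 0.44, "dy": 4.17, "dz": 0, "twist": -0.95}
  ]
}}

```text
t: 5.78
tool_pos: [0.5208, 0.2779, 0.2338]
tool_rot: [-3.124, 0.294, 0.007]
contact_force: [0.6, -0.2, -0.1]
opening: 0.0001
```

Request:
{"fn": "jog_arm", "kwargs": {
  "steps": [
    {"dx": 0, "dy": 0, "dz": 0, "twist": 0},
    {"dx": 0, "dy": 0, "dz": -0.6, "twist": 0},
    {"dx": 0, "dy": 0, "dz": -1.2, "twist": 0},
    {"dx": 0, "dy": 0, "dz": -1.75, "twist": 0},
    {"dx": 0, "dy": 0, "dz": -1.75, "twist": 0}
  ]
}}

```text
t: 6.4
tool_pos: [0.519, 0.275, 0.1251]
tool_rot: [3.127, -0.298, -0.017]
contact_force: [-0.4, 0.8, 0.2]
opening: -0.0003
```

```bash
python3 - <<'E'
from h import *
d=grab('wrist','w4');o=ctrl.get_obs(); print(o['t'],o['tool_pos'],o['tool_rot'],o['contact_force'])
E
```

```text
6.45 [0.52049342 0.2759575  0.12775039] [-3.12553869  0.29761601  0.01061358] [-0.57568436  0.68357418 -0.15612568]
```

View pics/w4.png

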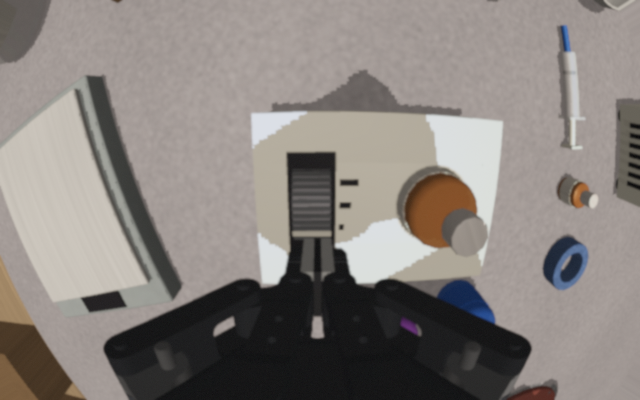

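The fingertips are over the left wheel, with the line at (312,234) at the front (off). They sit about 1–2 mm to the right of centre, so I'll correct that on the way down.

Request:
{"fn": "jog_arm", "kwargs": {
  "steps": [
    {"dx": 0, "dy": 0.03, "dz": -0.2, "twist": 0},
    {"dx": 0, "dy": 0.03, "dz": -0.4, "twist": 0},
    {"dx": 0, "dy": 0.03, "dz": -0.56, "twist": 0},
    {"dx": 0, "dy": 0.03, "dz": -0.56, "twist": 0},
    {"dx": 0, "dy": 0.03, "dz": -0.56, "twist": 0}
  ]
}}

```text
t: 7.08
tool_pos: [0.5206, 0.2779, 0.0944]
tool_rot: [-3.125, 0.297, 0.01]
contact_force: [0.2, -1.2, -0.4]
opening: -0.0001
```

Request:
{"fn": "jog_arm", "kwargs": {
  "steps": [
    {"dx": 0, "dy": 0, "dz": -0.04, "twist": 0},
    {"dx": 0, "dy": 0, "dz": -0.08, "twist": 0},
    {"dx": 0, "dy": 0, "dz": -0.12, "twist": 0},
    {"dx": 0, "dy": 0, "dz": -0.13, "twist": 0},
    {"dx": 0, "dy": 0, "dz": -0.13, "twist": 0}
  ]
}}

```text
t: 7.7
tool_pos: [0.5213, 0.2781, 0.0876]
tool_rot: [-3.125, 0.297, 0.008]
contact_force: [-0.4, -0.2, 5.4]
opening: 0.0002
```

Request:
{"fn": "jog_arm", "kwargs": {
  "steps": [
    {"dx": 0.03, "dy": -0.005, "dz": -0.015, "twist": 0},
    {"dx": 0.06, "dy": -0.01, "dz": -0.015, "twist": 0},
    {"dx": 0.09, "dy": -0.017, "dz": -0.015, "twist": 0},
    {"dx": 0.12, "dy": -0.022, "dz": -0.015, "twist": 0},
    {"dx": 0.14, "dy": -0.026, "dz": -0.015, "twist": 0}
  ]
}}

```text
t: 8.32
tool_pos: [0.5306, 0.2765, 0.0878]
tool_rot: [-3.125, 0.297, 0.005]
contact_force: [-0.7, -1.4, 5.0]
opening: -0.0003
```

Request:
{"fn": "jog_arm", "kwargs": {
  "steps": [
    {"dx": 0.03, "dy": -0.005, "dz": -0.01, "twist": 0},
    {"dx": 0.06, "dy": -0.01, "dz": -0.01, "twist": 0},
    {"dx": 0.09, "dy": -0.017, "dz": -0.01, "twist": 0},
    {"dx": 0.12, "dy": -0.022, "dz": -0.01, "twist": 0},
    {"dx": 0.13, "dy": -0.024, "dz": -0.01, "twist": 0}
  ]
}}

```text
t: 8.95
tool_pos: [0.5383, 0.275, 0.0874]
tool_rot: [-3.125, 0.297, 0.006]
contact_force: [-0.1, -1.4, 5.5]
opening: -0.0001
```

Rolled 17 mm. Lifting straight up and moving clear to check.

Request:
{"fn": "jog_arm", "kwargs": {
  "steps": [
    {"dx": 0, "dy": 0, "dz": 0.15, "twist": 0},
    {"dx": 0, "dy": 0, "dz": 0.5, "twist": 0},
    {"dx": 0, "dy": 0, "dz": 1.2, "twist": 0},
    {"dx": 0, "dy": 0, "dz": 2.0, "twist": 0},
    {"dx": 0, "dy": 0, "dz": 2.6, "twist": 0}
  ]
}}

```text
t: 9.57
tool_pos: [0.5386, 0.2753, 0.247]
tool_rot: [-3.123, 0.297, 0.002]
contact_force: [0.4, 0.4, 0.2]
opening: 0.0001
```

Request:
{"fn": "jog_arm", "kwargs": {
  "steps": [
    {"dx": -0.1, "dy": -0.9, "dz": 0, "twist": 0},
    {"dx": -0.3, "dy": -1.8, "dz": 0, "twist": 0},
    {"dx": -0.6, "dy": -2.7, "dz": 0, "twist": 0},
    {"dx": -0.9, "dy": -3.6, "dz": 0, "twist": 0},
    {"dx": -1.0, "dy": -4.2, "dz": 0, "twist": 0}
  ]
}}

```text
t: 10.2
tool_pos: [0.4776, 0.0217, 0.2481]
tool_rot: [-3.123, 0.298, -0.0]
contact_force: [0.6, 0.8, 1.2]
opening: -0.0002
```

```bash
python3 - <<'E'
from h import *
e=grab('top','t5'); d=grab('side','s5'); o=ctrl.get_obs(); print(o['t'],o['tool_pos'],o['contact_force'])
a=cv2.resize(e['frame'][170:270,140:270],None,fx=5,fy=5,interpolation=2);cv2.imwrite('pics/t5c.png',a[...,::-1])
E
```

```text
10.3 [0.47804538 0.02092438 0.24812239] [1.19221935 0.41919232 0.30101097]
```

View pics/t5c.png

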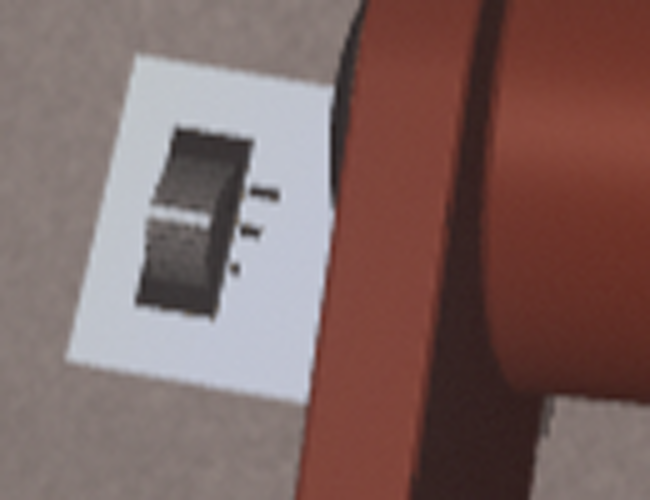

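View pics/t5.png

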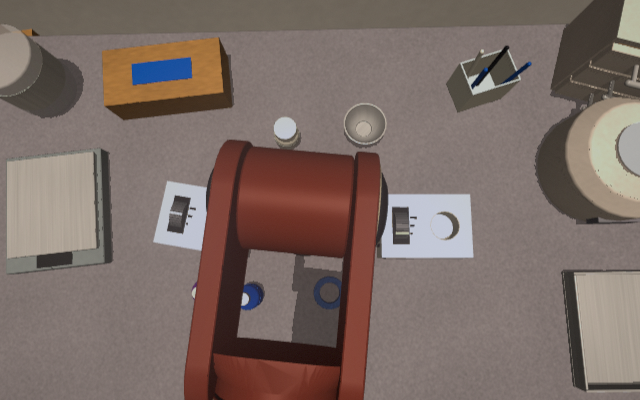

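The left line moved from (175,257) to (178,213), which is on top and level with the middle mark. It's the same 44 px shift as the other wheel. Last, the bottle and bystanders in the side view.

View pics/s5.png

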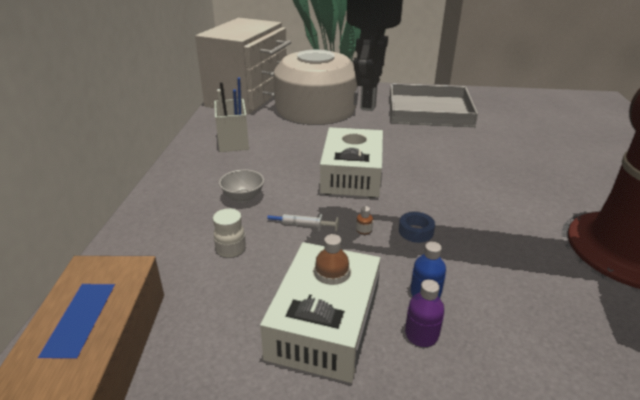

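The bottle is at (333,258) and the bystanders are where they started. The arm is clear, so I'll hand in.

```bash
python3 -c "
from station import ctrl
print(ctrl.finish_job())"
```

```text
the job is handed in; nothing more can be done
None
```

Both wheels are set as asked and the job is handed in, at about 10.3 s on the robot's clock. I pressed each wheel with the shut fingertips at about 5–6 N.

- **Empty warmer (right):** I rolled its wheel about 15.5 mm towards the robot. In the top view its white line now lies at the short "off" mark.
- **Bottle's warmer (left):** I rolled its wheel about 17 mm away from the robot. Its line is now on top, at the middle "warm" mark.

In the last side view the bottle still stands in its well, and the vial, syringe, tape, dish and jar look unmoved. That was a check by eye, not a measurement. The arm hid the bottle in the last top view, so the side view is the only check on it. The arm was about 0.25 m up and touching nothing when I handed in.

My first move call was refused on its format; I resent it with all four fields in each row. No check failed or disagreed.

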